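Lay two tubes on the V-cradle and chock them

TASK

First lay the thick tube in the V-groove of the cradle, then lay the thin tube on the cradle's flat deck alongside it, each roughly centred end to end; let go of each once it is resting, and set them down rather than drop them. Then stand the chock on the deck behind the thin tube, about the middle of its length with its sloping nose square to it, and push it up so that the thin tube is held snugly between the thick tube and the chock and nothing can roll. Leave the other things on the bench where they are.

Things in the scene. Friction and masses are not known exactly. Their poses are not given: they have to be found in the camera images.
- cradle: Dark steel plate fixed to the bench, 190 (x) x 130 (y) x 30 mm. Origin: centre of the underside, z up. A V-groove runs along its y, centre line at x = +60 mm, 32.6 mm wide and 16.3 mm deep. The rest of the top is flat at z = 30: the deck from x = -95 to +43.7 (the robot's side), a shoulder from +76.3 to +95. The thin tube on the deck touching the seated thick one has its axis at x = +25, z = 45.
- v_seat (a point): Point on the cradle where the middle of the thick tube's axis lies when it rests in the V-groove: cradle x = +60, y = 0, z = 42 mm. Axes as the cradle: y along the groove, x across it, away from the deck.
- thick_tube: The thicker of two plain steel tubes: 40 mm outside diameter, 160 mm long, about 0.6 kg, lying on the bench. Origin: middle of its axis; x along the tube. The origin's frame turns as the tube rolls.
- thin_tube: The thinner steel tube: 30 mm outside diameter, 160 mm long, about 0.4 kg, lying on the bench. Origin: middle of its axis; x along the tube. It rolls easily.
- chock: Aluminium chock, 0.22 kg, 34 mm high, standing on its sole. Origin: centre of the sole, z up, x to the nose. Flat parallel sides 50 mm apart (y), to grip. Upright back at x = -30; flat top from -30 to +10; from there the front slopes down at 60 degrees to a blunt nose at x = +28, z = 4. Touching the thin tube on the same deck, its origin is 38.7 mm from the tube's axis. Slides when pushed.
- steel_block: Bystander, to be left alone: dark steel block 60 x 90 x 50 mm.
- wood_block: Bystander, to be left alone: dark wooden block 70 x 110 x 45 mm.
- oil_can: Bystander, to be left alone: upright aluminium can, 56 mm across, 120 mm tall.
- screwdriver: Bystander, to be left alone: screwdriver lying down.
- brush: Bystander, to be left alone: brush lying down.
- pliers: Bystander, to be left alone: pliers with red handles lying down, about 165 mm long.
- cup: Bystander, to be left alone: steel cup, 64 mm across, 60 mm tall.
Mind the look-alikes: they are no part of the job. What is shaped like the thin_tube but blue, purple or yellow is not meant.

How it is judged (in metres and radians):
On the way, in this order (a step that is already met when the one before it is completed fails the run):
1. the thick tube lies in the V-groove, let go (x of thick_tube in the frame of cradle between 0.056 and 0.064 m and y of thick_tube in the frame of cradle between -0.025 and 0.025 m and z of thick_tube in the frame of cradle between 0.0395 and 0.0445 m and angle between the x axis of thick_tube and the y axis of cradle, either way round below 0.06 rad and contact force between thick_tube and the fingers below 0.05 N and linear speed of thick_tube below 0.02 m/s), for 0.2 s.
2. the thin tube lies on the deck beside it, let go (y of thin_tube in the frame of cradle between -0.025 and 0.025 m and z of thin_tube in the frame of cradle between 0.0425 and 0.0475 m and contact force between thin_tube and the fingers below 0.05 N and linear speed of thin_tube below 0.02 m/s and x of thin_tube in the frame of cradle between -0.095 and 0.03 m), for 0.1 s.
At the end, for the whole second after the job is handed in: Thick tube in the V (within 4 mm, 0.06 rad), thin tube on the deck, parallel (0.08 rad) and at most 4 mm clear of it, both centred within 25 mm; chock flat on the deck, nose to the thin tube, square (0.15 rad), within 35 mm of mid-length, at most 3.5 mm slack; all let go and at rest (all of step 1 and y of thin_tube in the frame of cradle between -0.025 and 0.025 m and z of thin_tube in the frame of cradle between 0.0425 and 0.0475 m and contact force between each of thin_tube, chock and the fingers below 0.05 N and linear speed of each of thin_tube, chock below 0.02 m/s and x of thin_tube in the frame of cradle between 0.021 and 0.03 m and angle between the x axis of thin_tube and the y axis of cradle, either way round below 0.08 rad and z of chock in the frame of cradle between 0.0275 and 0.0325 m and y of chock in the frame of cradle between -0.035 and 0.035 m and x of thin_tube in the frame of chock between 0.033 and 0.0425 m and angle between the x axis of chock and the x axis of cradle, either way round below 0.15 rad and angle between chock's own z axis and vertical below 0.06 rad); the robot touches nothing.
It fails at once if a tube is dropped or slammed on to the cradle (more than 50 N) (contact force between any of thick_tube, thin_tube and cradle above 50 N).
It fails at once if another thing on the bench is moved by more than 25 mm (distance of any of steel_block, wood_block, oil_can, screwdriver, brush, pliers, cup from where it was at the start of the episode above 0.025 m).
It also fails if it takes over 72 s, if anything falls off the work surface, if the arm or the gripper's body presses on something with over 40 N, if the wrist force passes 120 N, or if a joint passes its speed limit or range.

ROBOT

A 6-joint arm with a two-finger parallel gripper is mounted at the origin on the work surface. World frame = base frame: x ahead of the robot, y to its left, z up, the work surface at z = 0. Lengths are in mm, angles in rad, forces in N, time in s.
With the tool pointing down it reaches from about 275 to 825 mm from the base axis. Payload 4.9 kg.
Tool frame: the origin (TCP) lies at the very end of the fingers, on their centre line; the grasp point (between the pads) lies 19 mm behind it; z points along the fingers, y is the direction in which the jaws open and shut (so a half turn about z gives the same grasp; the last joint's range is limited). The gripper opens to 85 mm and grips with 20 to 120 N. Pads are 22 mm wide; open, the fingers measure 114 mm over their backs; the gripper's body (76 mm by 85 mm) begins 54 mm behind the grasp point. The pads swing forward as they close: fully open they stand 13 mm farther back than shut.
Start: joints at [-1.278, 0.326, -0.193, 1.052, 0, 1.437], TCP at [227.691, -500.675, 231.281] pointing down, gripper open.
Joint ranges: [-2.65, 2.65], [-0.97, 1.79], [-1.3, 1.35], [-1.93, 2.1], [-1.47, 1.37], [-3.14, 3.14]. Speed limits (rad/s): [2.57, 2.57, 3.14, 3.14, 3.14, 3.14].

INTERFACE

Orientations are given as [roll, pitch, yaw] about the fixed x, y, z axes, in that order (R = Rz(yaw) Ry(pitch) Rx(roll)).
In Python, from bench import bot, solve_ik, imaging gives the robot as it stands. Calls block until the motion is done:
- bot.move_ptp(position, orientation): joint-space move of the TCP to a pose.
- bot.movel(position, rot=None, max_speed=150, threshold=None): straight line of the TCP; rot=None keeps the orientation; max_speed is the mean speed in mm/s. With threshold (N) it stops when the force on the tool has changed by that much, and returns True; else False.
- bot.move_j(angles): joint-space move.
- bot.grip(opening, effort=None): opening from 0.0 (shut) to 1.0 (fully open); effort is the grip in N (None keeps the last); returns when the fingers have stopped.
- bot.dwell(seconds).
- solve_ik(position, orientation): joint angles nearest the present ones, or None.
- bot.get_state(): the state.
- imaging.capture(name): name is "scene" or "top"; returns the picture (400x640x3 uint8, blue, green, red); there is no depth.
- imaging.camera_model(name): a dict with "K" (3x3 intrinsics, pixels), "k1" (the pictures are not rectified: a ray, as slopes to the right and down, at radius r is drawn at 1 + k1 r^2 times it, then the intrinsics apply), "position" and "rotation" of the camera in the world. Camera axes: x right, y up, looking along -z (the intrinsics and any distortion apply to the point x, -y, -z); pixel columns grow to the right and rows downward; lengths in mm; the calibration is good to about 2 mm. A picture is of the moment at which its call begins. camera_model takes no time and is no camera call.
A pose or a line that the arm cannot do raises bot.IKError and nothing moves.
- bot.sign_off(): hands the job in, once; it reports no verdict.
The state is a dict: "t": time; "qpos": joint angles; "joint_velocities": joint speeds; "effort": joint torques, N m; "tcp_pos": TCP position; "orientation": TCP orientation; "contact_force": force on the tool from outside, world axes, zero at the start; "wrist_torque": the same for the moment, N m; "opening": opening from 0.0 (shut) to 1.0 (fully open).
Only numpy, scipy, OpenCV 4.12 (cv2) and the standard library are available. Lean on these libraries where they do the work, as an engineer would, in place of code of your own. Each camera call takes 0.05 s, during which the arm holds its last target.

## Working session

There is one attempt and no reset: what is moved stays moved. The work goes in short steps, each a Python script; the robot and the scene stay as the last script left them, time stands still between calls to the robot, and variables do not carry over. Pictures are saved under pics/ and viewed, and the job is handed in when it is done.

```bash
ls; mkdir -p pics; python3 - <<'E'
from bench import bot, solve_ik, imaging
import cv2
for n in("scene","top"):
    cv2.imwrite(f"pics/{n}0.png",imaging.capture(n)); m=imaging.camera_model(n); print(n,m)
s=bot.get_state();print(s)
E
```

```text
pics
scene {'K': array([[458.86654898,   0.        , 315.97858264],
       [  0.        , 458.86654898, 196.49783874],
       [  0.        ,   0.        ,   1.        ]]), 'k1': 0.005065473210297839, 'position': array([1293.06967983, -626.55158622, 1181.18687141]), 'rotation': array([ 0.71722393, -0.00301606,  0.96126713])}
top {'K': array([[508.55307523,   0.        , 321.8430822 ],
       [  0.        , 508.55307523, 200.02249366],
       [  0.        ,   0.        ,   1.        ]]), 'k1': -0.14474838471737334, 'position': array([ 425.00809127,  -27.16903166, 1914.28670251]), 'rotation': array([ 0.04767365, -0.00172044, -1.56391305])}
{'t': 0.1, 'qpos': array([-1.27819988e+00,  3.26867592e-01, -1.93479105e-01,  1.05200695e+00,
       -1.26380088e-06,  1.43657549e+00]), 'joint_velocities': array([ 0.00124308,  0.00050166,  0.00052991, -0.00165093,  0.00021182,
        0.00042082]), 'effort': array([ 7.19150976e-04, -4.44239295e+01,  2.63037997e+01,  7.89252488e-03,
       -6.77497201e-05,  8.05605055e-06]), 'tcp_pos': array([ 227.53464704, -500.15514938,  230.58313812]), 'orientation': array([-3.14004917e+00, -2.07145307e-04,  4.26817124e-01]), 'contact_force': array([ 0.07623494, -0.24305452, -0.18523492]), 'wrist_torque': array([0.04836104, 0.06927525, 0.04725291]), 'opening': 0.9996129408511663}
```

View pics/scene0.png

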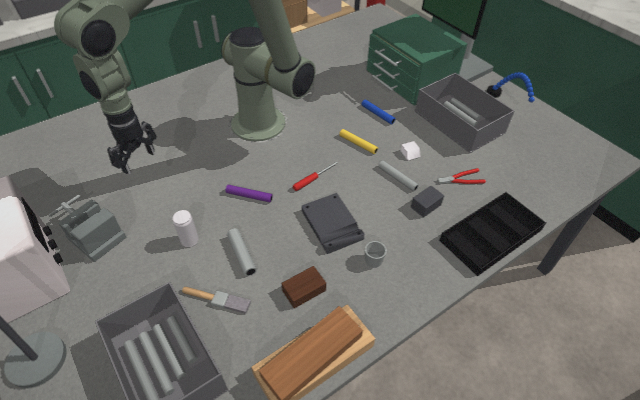

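View pics/top0.png

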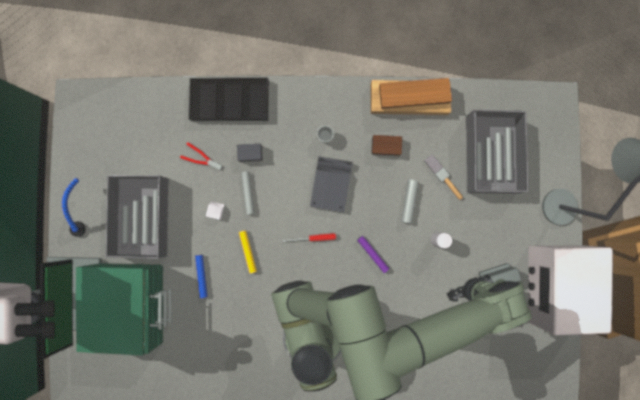

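The scene picture shows the cradle at about (333,222), the thick tube at (242,251), the thin tube at (398,175) and what is probably the chock at (410,150). In the top view they are at (333,185), (411,201), (248,193) and (215,211). I'll zoom in on each.

```bash
cat > h.py <<'E'
import numpy as np, cv2
from scipy.spatial.transform import Rotation as Ro
from bench import bot, solve_ik, imaging
def proj(n,P):
    m=imaging.camera_model(n); P=np.atleast_2d(P)
    R=Ro.from_euler('xyz',m['rotation']).as_matrix()
    c=(P-m['position'])@R
    s=np.c_[c[:,0]/-c[:,2],-c[:,1]/-c[:,2]]
    r2=(s**2).sum(1,keepdims=True); s=s*(1+m['k1']*r2)
    return np.c_[s[:,0]*m['K'][0,0]+m['K'][0,2],s[:,1]*m['K'][1,1]+m['K'][1,2]]
def unproj(n,uv,z):
    m=imaging.camera_model(n); uv=np.atleast_2d(np.array(uv,float))
    R=Ro.from_euler('xyz',m['rotation']).as_matrix()
    d=np.c_[(uv[:,0]-m['K'][0,2])/m['K'][0,0],(uv[:,1]-m['K'][1,2])/m['K'][1,1]]
    s=d.copy()
    for _ in range(20): s=d/(1+m['k1']*(s**2).sum(1,keepdims=True))
    ray=np.c_[s[:,0],-s[:,1],-np.ones(len(s))]@R.T
    t=(z-m['position'][2])/ray[:,2]
    return m['position']+ray*t[:,None]
def crop(img,x0,y0,x1,y1,k): return cv2.resize(img[y0:y1,x0:x1],None,fx=k,fy=k,interpolation=cv2.INTER_CUBIC)
E
python3 - <<'E'
from h import *
a=cv2.imread('pics/scene0.png');b=cv2.imread('pics/top0.png')
cv2.imwrite('pics/t1.png',crop(b,190,130,450,260,3))
cv2.imwrite('pics/s1.png',crop(a,215,125,475,285,3))
for uv in [(333,185),(411,201),(248,193),(215,211)]: print(unproj('top',uv,20).round(1))
for uv in [(333,222),(242,251),(398,175),(410,150)]: print(unproj('scene',uv,20).round(1))
E
```

```text
[[571.9 -71.1  20. ]]
[[ 514.1 -363.9   20. ]]
[[539.8 246.7  20. ]]
[[471.4 370.4  20. ]]
[[584.7 -61.2  20. ]]
[[ 516.7 -354.5   20. ]]
[[546.6 249.3  20. ]]
[[475.9 370.9  20. ]]
```

View pics/t1.png

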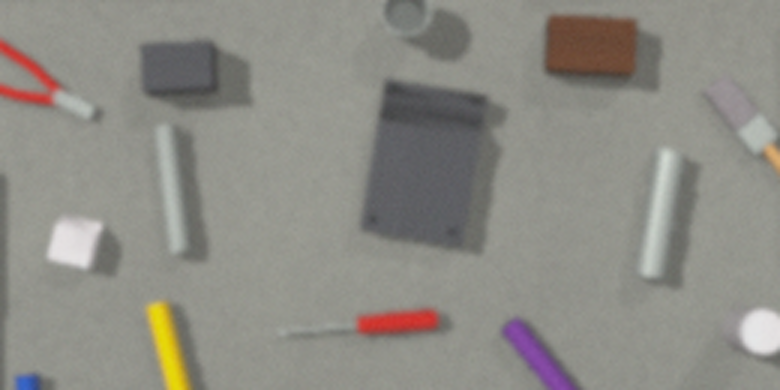

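View pics/s1.png

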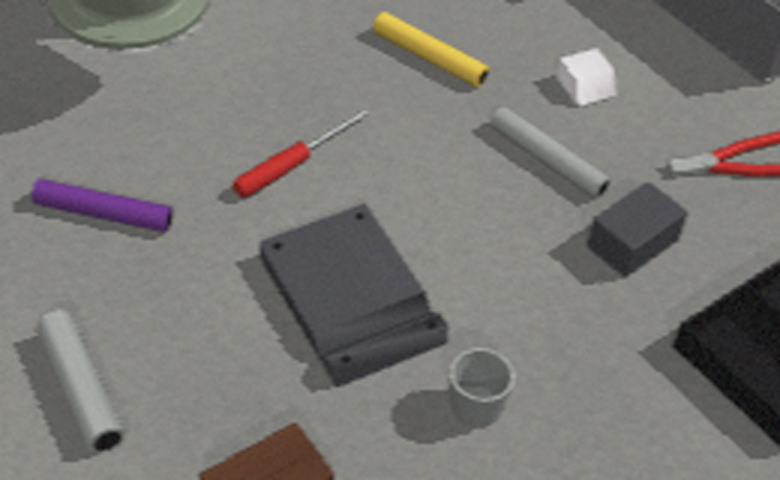

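```bash
python3 - <<'E'
from h import *
a=cv2.imread('pics/scene0.png');b=cv2.imread('pics/top0.png')
A=crop(a,392,135,428,165,11);B=crop(b,198,196,234,226,11)
cv2.imwrite('pics/ch.png',np.hstack([A,B]))
for img,pts in((b,[(330,190),(300,190),(411,201),(248,193),(215,211),(350,208),(337,166)]),(a,[(330,220),(345,245),(398,175),(242,251),(410,150),(300,225),(280,260)])):
    for p in pts: print(p,img[p[1]-1:p[1]+2,p[0]-1:p[0]+2].mean((0,1)).round())
E
```

```text
(330, 190) [99. 95. 94.]
(300, 190) [145. 153. 153.]
(411, 201) [171. 177. 170.]
(248, 193) [160. 165. 160.]
(215, 211) [220. 219. 223.]
(350, 208) [108. 113. 112.]
(337, 166) [85. 82. 82.]
(330, 220) [85. 81. 81.]
(345, 245) [59. 56. 55.]
(398, 175) [140. 143. 140.]
(242, 251) [165. 168. 164.]
(410, 150) [224. 223. 227.]
(300, 225) [115. 119. 120.]
(280, 260) [129. 133. 133.]
```

View pics/ch.png

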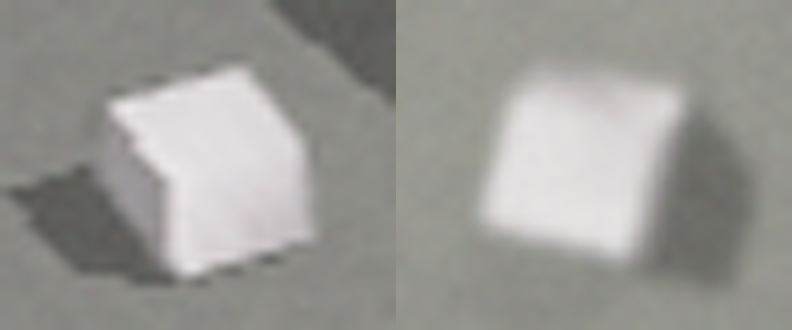

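```bash
cat > fit.py <<'E'
from h import *
from scipy.optimize import minimize
def box(x0,x1,y0,y1,z0,z1): return np.array([[x,y,z] for x in(x0,x1) for y in(y0,y1) for z in(z0,z1)],float)
def tube(r,L=160):
    t=np.linspace(0,2*np.pi,40,endpoint=False); return np.vstack([np.c_[np.full(40,s*L/2),r*np.cos(t),r*np.sin(t)] for s in(-1,1)])
M=dict(cradle=box(-95,95,-65,65,0,30),thick=tube(20),thin=tube(15),
 chock=np.array([[x,y,z] for y in(-25,25) for x,z in((-30,0),(-30,34),(10,34),(28,4),(28,0))],float))
def mask(img,chock=False):
    f=cv2.GaussianBlur(img.astype(np.float32),(0,0),0.7)
    g=f.mean(2)
    if chock: return np.clip((g-140)/60,0,1) if False else (1/(1+np.exp(-(g-178)/8)))
    q=(f[...,0]-f[...,2])/g
    return 1/(1+np.exp(-(q+0.025)/0.005))
def render(n,name,p,z,win):
    x0,y0,x1,y1=win;S=8
    c,s=np.cos(p[2]),np.sin(p[2]);P=M[name]@np.array([[c,s,0],[-s,c,0],[0,0,1]])+[p[0],p[1],z]
    uv=proj(n,P)
    h=cv2.convexHull((((uv-[x0,y0]+.5)*S-.5)*16).astype(np.int32))
    im=np.zeros(((y1-y0)*S,(x1-x0)*S),np.uint8);cv2.fillConvexPoly(im,h,255,shift=4)
    im=cv2.resize(im,(x1-x0,y1-y0),interpolation=cv2.INTER_AREA)/255.
    return cv2.GaussianBlur(im,(0,0),0.8),uv
def fit(imgs,name,p0,z,views=('scene','top'),pad=6):
    W={};O={}
    for n in views:
        _,uv=render(n,name,p0,z,(0,0,8,8))
        lo=np.floor(uv.min(0)-pad).astype(int);hi=np.ceil(uv.max(0)+pad).astype(int)
        W[n]=(lo[0],lo[1],hi[0],hi[1]);O[n]=mask(imgs[n],name=='chock')[lo[1]:hi[1],lo[0]:hi[0]]
    f=lambda p:sum(((render(n,name,[p[0],p[1],p[2]/100],z,W[n])[0]-O[n])**2).sum() for n in views)
    q=np.array([p0[0],p0[1],p0[2]*100])
    for d in(12,3):
        r=minimize(f,q,method='Nelder-Mead',options=dict(initial_simplex=np.vstack([q,q+[d,0,0],q+[0,d,0],q+[0,0,d]]),xatol=.05,fatol=.01));q=r.x
    return [q[0],q[1],q[2]/100],r.fun
E
python3 - <<'E'
from fit import *
I={n:cv2.imread(f'pics/{n}0.png') for n in('scene','top')}
cv2.imwrite('pics/m.png',np.hstack([(mask(I['scene'])*255)[125:285,215:475],(mask(I['top'])*255)[130:290,190:450]]).repeat(1,0))
for name,p0,z in(('cradle',[575,-66,-.15],0),('thick',[515,-360,-.1],20),('thin',[543,248,.1],15),('chock',[473,370,-.2],0),('chock',[473,370,-.2+np.pi],0),('chock',[473,370,-.2+np.pi/2],0),('chock',[473,370,-.2-np.pi/2],0)):
    for v in(('scene','top'),('scene',),('top',)):
        p,c=fit(I,name,p0,z,v);print(name,v,np.round(p,3),round(c,1))
E
```

```text
cradle ('scene', 'top') [ 5.76577e+02 -6.28390e+01 -1.72000e-01] 229.7
cradle ('scene',) [ 5.78349e+02 -6.24480e+01 -1.68000e-01] 190.3
cradle ('top',) [ 5.74829e+02 -6.34150e+01 -1.74000e-01] 25.3
thick ('scene', 'top') [ 5.13836e+02 -3.57446e+02 -1.60000e-01] 62.6
thick ('scene',) [ 5.14787e+02 -3.57026e+02 -1.62000e-01] 52.6
thick ('top',) [ 5.12957e+02 -3.58111e+02 -1.67000e-01] 6.6
thin ('scene', 'top') [5.42482e+02 2.51390e+02 1.44000e-01] 206.0
thin ('scene',) [5.42838e+02 2.51968e+02 1.42000e-01] 200.0
thin ('top',) [5.41092e+02 2.50846e+02 1.48000e-01] 4.8
chock ('scene', 'top') [ 4.76653e+02  3.76350e+02 -2.36000e-01] 41.6
chock ('scene',) [ 4.76898e+02  3.77906e+02 -4.30000e-01] 32.8
chock ('top',) [ 4.76126e+02  3.75423e+02 -1.98000e-01] 4.4fit.py:13: RuntimeWarning: overflow encountered in exp
  return 1/(1+np.exp(-(q+0.025)/0.005))
[ WARN:0@1.107] global loadsave.cpp:1063 imwrite_ Unsupported depth image for selected encoder is fallbacked to CV_8U.
Traceback (most recent call last):
  File "fit.py", line 31, in fit
    r=minimize(f,q,method='Nelder-Mead',options=dict(initial_simplex=np.vstack([q,q+[d,0,0],q+[0,d,0],q+[0,0,d]]),xatol=.05,fatol=.01));q=r.x
  File "fit.py", line 28, in <lambda>
    f=lambda p:sum(((render(n,name,[p[0],p[1],p[2]/100],z,W[n])[0]-O[n])**2).sum() for n in views)
               ~~~^^^^^^^^^^^^^^^^^^^^^^^^^^^^^^^^^^^^^^^^^^^^^^^^^^^^^^^^^^^^^^^^^^^^^^^^^^^^^^^^
  File "fit.py", line 28, in <genexpr>
    f=lambda p:sum(((render(n,name,[p[0],p[1],p[2]/100],z,W[n])[0]-O[n])**2).sum() for n in views)
                     ~~~~~~^^^^^^^^^^^^^^^^^^^^^^^^^^^^^^^^^^^^
  File "fit.py", line 17, in render
    uv=proj(n,P)
  File "h.py", line 5, in proj
    m=imaging.camera_model(n); P=np.atleast_2d(P)
ValueError: time passes only in moves, steps and waits
```

View pics/m.png

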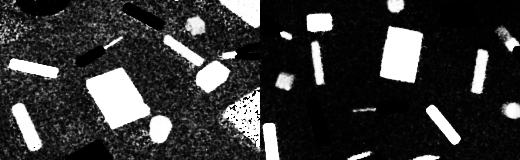

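```bash
sed -i 's/^def proj/_C={n:imaging.camera_model(n) for n in ("scene","top")}\ndef proj/; s/m=imaging.camera_model(n)/m=_C[n]/' h.py
python3 - <<'E'
from fit import *
I={n:cv2.imread(f'pics/{n}0.png') for n in('scene','top')}
for k in range(4):
    p0=[476,375.5,-.2+k*np.pi/2]
    for v in(('scene','top'),('top',)):
        p,c=fit(I,'chock',p0,0,v);print(v,np.round(p,3),round(c,1))
# overlays
edges=dict(chock=[(0,1),(1,2),(2,3),(3,4),(4,0),(5,6),(6,7),(7,8),(8,9),(9,5),(0,5),(1,6),(2,7),(3,8),(4,9)],cradle=[(0,1),(0,2),(0,4),(1,3),(1,5),(2,3),(2,6),(3,7),(4,5),(4,6),(5,7),(6,7)])
T=[]
for n,cr in(('scene',[(380,125,440,175),(285,175,385,265)]),('top',[(190,185,250,235),(290,145,390,235)])):
    for (w,(name,p)) in zip(cr,(('chock',[476.5,376,-.2]),('cradle',[576.5,-63,-.172]))):
        k=6 if name=='chock' else 3.6
        im=crop(I[n],*w,k); c,s=np.cos(p[2]),np.sin(p[2])
        uv=proj(n,M[name]@np.array([[c,s,0],[-s,c,0],[0,0,1]])+[p[0],p[1],0])
        uv=((uv-[w[0],w[1]]+.5)*k-.5).astype(int)
        for i,j in edges[name]: cv2.line(im,tuple(map(int,uv[i])),tuple(map(int,uv[j])),(0,255,0) ,1)
        T.append(cv2.resize(im,(390,290)))
cv2.imwrite('pics/ov.png',np.vstack([np.hstack(T[:2]),np.hstack(T[2:])]))
E
```

```text
('scene', 'top') [ 4.76339e+02  3.76265e+02 -2.30000e-01] 41.7
('top',) [ 4.76112e+02  3.75436e+02 -1.97000e-01] 4.5
('scene', 'top') [475.779 382.807   1.359] 51.0
('top',) [474.56  380.294   1.412] 12.9
('scene', 'top') [471.365 377.602   2.836] 59.5
('top',) [473.281 376.28    2.915] 6.7
('scene', 'top') [474.568 374.073   4.679] 77.1
('top',) [474.266 374.847   4.7  ] 23.2
```

View pics/ov.png

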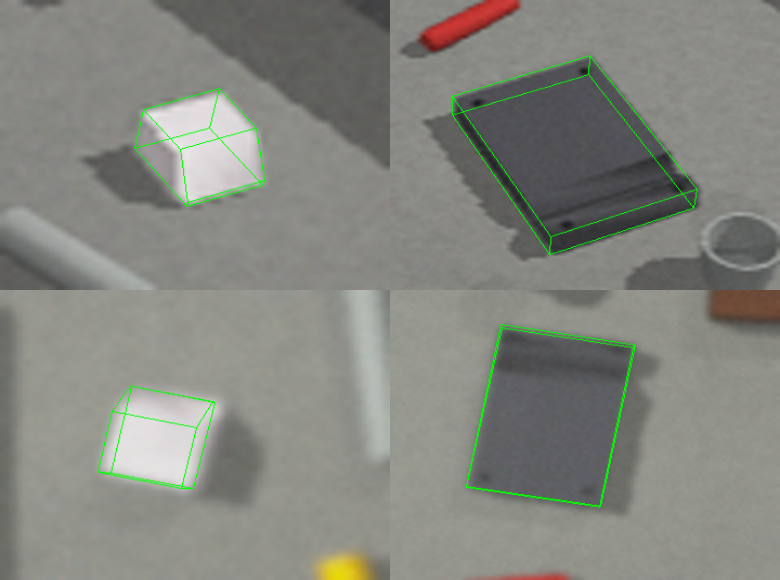

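```bash
python3 - <<'E'
from h import *
print('cup',unproj('scene',(375,246),60),unproj('top',(325,131),60)); print('can',unproj('top',(445,240),120),'wood',unproj('top',(387,145),45),'steel',unproj('top',(249,152),50),'brush',unproj('top',(435,167),10),'drv',unproj('top',(300,238),10))
for p,y in(([514,-300,190],-.16),([514,-357.5,10],-.16),([634,-73,33],1.399),([634,-73,33],-1.742),([634,-73,150],1.399),([634,-73,150],-1.742),([542.4,251.3,5],.145),([542.4,251.3,5],.145-np.pi),([571,-62,40],1.399),([571,-62,40],-1.742),([476,376,8],-.2-np.pi/2),([476,376,8],-.2+np.pi/2)):
    q=solve_ik(p,[np.pi,0,y]); print(p,round(y,2),None if q is None else np.round(q,2))
E
```

```text
cup [[752.6664367  -31.71985486  60.        ]] [[768.14891431 -39.62816808  60.        ]]
can [[ 371.42765513 -468.38357272  120.        ]] wood [[ 720.54083853 -270.42317227   45.        ]] steel [[690.05815709 241.09876012  50.        ]] brush [[ 644.22942182 -458.03197407   10.        ]] drv [[373.14880883  50.87564736  10.        ]]
[514, -300, 190] -0.16 [-0.65  0.44 -0.13  1.    0.    2.65]
[514, -357.5, 10] -0.16 [-0.73  0.68 -0.23  0.66  0.    2.58]
[634, -73, 33] 1.4 [-0.23  0.67 -0.18  0.72  0.    1.51]
[634, -73, 33] -1.74 [-0.23  0.67 -0.18  0.72  0.   -1.63]
[634, -73, 150] 1.4 [-0.23  0.55 -0.06  0.96  0.    1.51]
[634, -73, 150] -1.74 [-0.23  0.55 -0.06  0.96  0.   -1.63]
[542.4, 251.3, 5] 0.14 [ 0.31  0.64 -0.32  0.61  0.   -2.98]
[542.4, 251.3, 5] -3.0 [ 0.31  0.64 -0.32  0.61  0.    0.17]
[571, -62, 40] 1.4 [-0.24  0.56 -0.36  0.65  0.    1.51]
[571, -62, 40] -1.74 [-0.24  0.56 -0.36  0.65  0.   -1.64]
[476, 376, 8] -1.77 [ 0.55  0.65 -0.29  0.63  0.   -0.82]
[476, 376, 8] 1.37 [ 0.55  0.65 -0.29  0.63  0.    2.32]
```

```bash
cat >> h.py <<'E'
D=lambda yaw:[np.pi,0,yaw]
def st(tag=''):
    s=bot.get_state(); print(tag,'t',round(s['t'],2),'tcp',s['tcp_pos'].round(1),'F',s['contact_force'].round(1),'op',round(s['opening'],3)); return s
E
python3 - <<'E'
from h import *
bot.move_ptp([514,-290,150],D(-.16));st()
bot.grip(0.47);st()
bot.movel([514,-290,18]);st()
print(bot.movel([514,-290,-12],max_speed=25,threshold=4));st()
bot.movel([514,-290,60]);st()
bot.movel([513.8,-357.5,60]);bot.grip(0.8);st()
E
```

```text
t 1.47 tcp [ 513.7 -290.7  150.2] F [-0.2  0.1  0.9] op 1.005
 t 1.98 tcp [ 513.9 -290.2  150. ] F [-1.  -1.   0.2] op 0.47
 t 3.01 tcp [ 514.6 -290.4   18.8] F [ 0.9 -0.7  0.2] op 0.468
True
 t 3.8 tcp [ 513.8 -289.8   -1.5] F [-2.1  0.5  6.2] op 0.477
 t 4.37 tcp [ 513.7 -289.8   59.5] F [-0.8 -0.2 -0.7] op 0.471
 t 5.35 tcp [ 514.  -357.    60.2] F [-0.5 -0.  -0.5] op 0.799
```

```bash
python3 - <<'E'
from h import *
bot.movel([513.8,-357.5,11],max_speed=100);st()
bot.grip(0.2,effort=60);st()
bot.movel([513.8,-357.5,40],max_speed=80);st()
for n in("scene","top"): cv2.imwrite(f"pics/{n}1.png",imaging.capture(n))
a=cv2.imread('pics/scene1.png');b=cv2.imread('pics/top1.png')
cv2.imwrite('pics/c1.png',np.hstack([crop(a,190,170,290,290,4),crop(b,360,150,460,270,4)]))
E
```

```text
t 5.99 tcp [ 513.9 -357.6   11.1] F [ 0.1 -0.2  0.7] op 0.803
 t 6.37 tcp [ 514.5 -357.6   12.2] F [-0.5  1.9  5.2] op 0.445
 t 6.88 tcp [ 513.9 -357.7   40.4] F [-0.8  0.8 -6. ] op 0.439
```

View pics/c1.png

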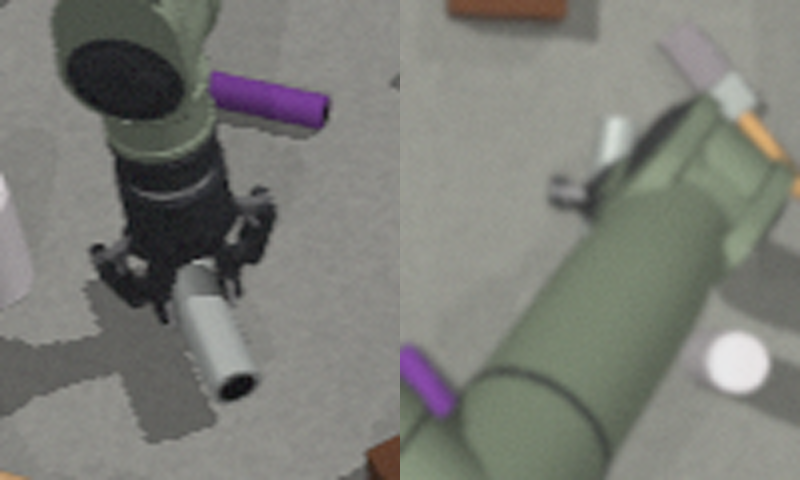

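```bash
python3 - <<'E'
from h import *
bot.movel([513.8,-357.5,140]);
bot.move_ptp([635.6,-73.3,140],D(1.399));st()
bot.movel([635.6,-73.3,55],max_speed=120);st()
for n in("scene","top"): cv2.imwrite(f"pics/{n}2.png",imaging.capture(n))
a=cv2.imread('pics/scene2.png');b=cv2.imread('pics/top2.png')
cv2.imwrite('pics/c2.png',np.hstack([crop(a,280,150,400,270,4),crop(b,285,130,365,250,4)]))
E
```

```text
t 8.98 tcp [635.2 -74.2 139.4] F [-0.1 -0.3 -6. ] op 0.447
 t 9.84 tcp [636.3 -73.7  55.8] F [-0.6  0.7 -5.4] op 0.444
```

View pics/c2.png

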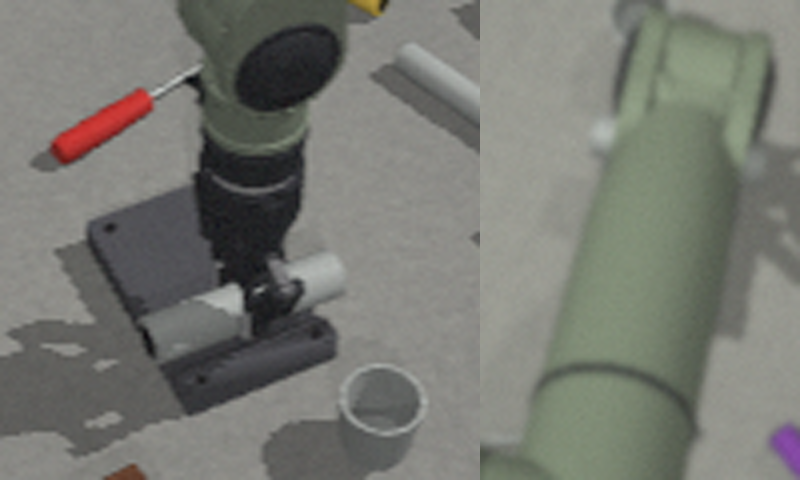

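```bash
python3 - <<'E'
from h import *
bot.movel([635.6,-73.3,40],max_speed=40);st()
print(bot.movel([635.6,-73.3,30],max_speed=15,threshold=4));st()
E
```

```text
t 10.47 tcp [635.3 -73.2  39.6] F [-0.  -0.1 -5.8] op 0.45
True
 t 10.91 tcp [636.5 -73.5  34.7] F [ 2.7 -0.6  2.2] op 0.441
```

```bash
python3 - <<'E'
from h import *
bot.movel([637.0,-73.5,35],max_speed=15);st()
print(bot.movel([637.0,-73.5,31],max_speed=12,threshold=6));st()
bot.dwell(.2);st()
E
```

```text
t 11.29 tcp [636.7 -73.5  34.6] F [ 0.4 -0.2 -2.1] op 0.445
True
 t 11.5 tcp [636.9 -73.6  34.3] F [ 0.5 -0.6  5.2] op 0.441
 t 11.7 tcp [636.9 -73.5  34.3] F [0.2 0.4 5.8] op 0.445
```

```bash
python3 - <<'E'
from h import *
bot.grip(0.62);st()
bot.movel([636.9,-73.5,140]);st()
bot.move_ptp([542.4,251.3,120],D(.145-np.pi));st()
for n in("scene","top"): cv2.imwrite(f"pics/{n}3.png",imaging.capture(n))
from fit import *
I={n:cv2.imread(f'pics/{n}3.png') for n in('scene','top')}
a=I['scene'];b=I['top']
cv2.imwrite('pics/c3.png',np.hstack([crop(a,290,160,440,280,4)[:,:],crop(b,290,130,370,250,4)])[:, :800])
E
```

```text
t 12.0 tcp [635.9 -73.4  33. ] F [ 0.2 -0.6  0.3] op 0.621
 t 12.86 tcp [636.2 -73.3 139.1] F [-0.2  0.  -0.6] op 0.619
 t 14.14 tcp [542.6 250.7 119.6] F [0.4 0.7 0.5] op 0.622
```

View pics/c3.png

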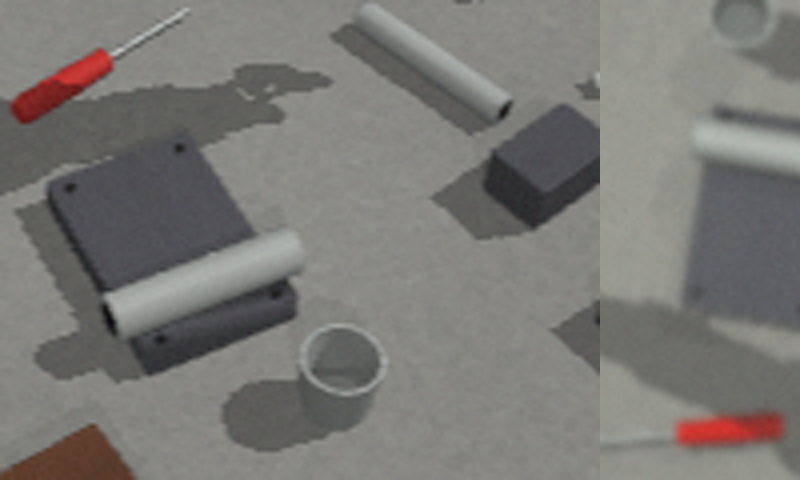

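The thick tube is seated in the V, with even overhang at both ends (crop ≈ (205,283), scene ≈ (341,231)). The thin tube hasn't moved. Next I'll pick up the thin tube.

```bash
python3 - <<'E'
from h import *
r=D(.145-np.pi)
bot.movel([542.4,251.3,4],max_speed=110);st()
bot.grip(0.1,effort=50);st()
bot.movel([542.4,251.3,150]);st()
bot.move_ptp([572.6,-62.4,150],D(1.399-np.pi));st()
bot.movel([572.6,-62.4,44],max_speed=110);st()
print(bot.movel([572.6,-62.4,29],max_speed=15,threshold=4));st()
E
```

```text
t 15.45 tcp [543.1 251.5   4.7] F [-1.4  0.2  0.2] op 0.624
 t 15.78 tcp [543.  251.6   5. ] F [-0.9  0.2  5.6] op 0.331
 t 16.91 tcp [541.5 251.  148.8] F [-0.  -0.4 -3.9] op 0.333
 t 18.49 tcp [572.5 -61.8 149.7] F [ 0.1  0.2 -3.3] op 0.327
 t 19.61 tcp [573.3 -62.5  44.7] F [ 0.7 -0.1 -4. ] op 0.334
True
 t 20.26 tcp [572.6 -62.4  35. ] F [-0.8  0.1  4.9] op 0.327
```

```bash
python3 - <<'E'
from h import *
bot.grip(0.43);st()
bot.dwell(.2)
bot.movel([572.6,-62.4,150]);st()
bot.move_ptp([450,200,200],D(-.2-np.pi/2));st()
for n in("scene","top"): cv2.imwrite(f"pics/{n}4.png",imaging.capture(n))
a=cv2.imread('pics/scene4.png');b=cv2.imread('pics/top4.png')
cv2.imwrite('pics/c4.png',np.hstack([crop(a,290,170,390,270,4),crop(b,290,140,390,240,4)]))
E
```

```text
t 20.51 tcp [571.2 -62.1  33.8] F [ 0.2  0.8 -0.4] op 0.429
 t 21.63 tcp [571.9 -62.3 149.1] F [-1.4  0.1  0.9] op 0.429
 t 22.77 tcp [450.5 199.4 199.7] F [ 0.  -0.1 -1.3] op 0.426
```

View pics/c4.png

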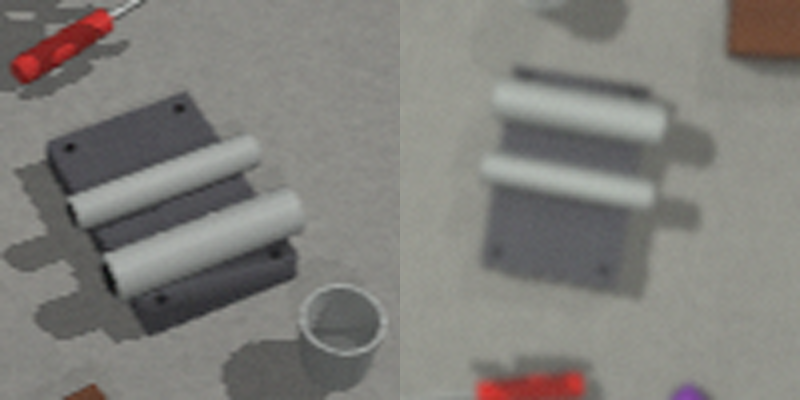

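```bash
cat >> fit.py <<'E'
import fit as _f
def tubemask(img,chock=False):
    f=cv2.GaussianBlur(img.astype(np.float32),(0,0),0.7);g=f.mean(2);q=(f[...,0]-f[...,2])/g
    return 1/(1+np.exp(-np.clip((q+0.02)/0.005,-30,30)))/(1+np.exp(-np.clip((g-122)/5,-30,30)))
E
cat > meas.py <<'E'
import fit
from fit import *
def run(k,C,tx):
    I={n:cv2.imread(f'pics/{n}{k}.png') for n in('scene','top')}
    m0=fit.mask; fit.mask=fit.tubemask
    u=np.array([np.cos(C[2]),np.sin(C[2])]);v=np.array([-u[1],u[0]])
    for name,x,z in(('thick',60,42),('thin',tx,45)):
        c=np.array(C[:2])+x*u
        for vw in(('scene',),('top',),('scene','top')):
            p,cost=fit.fit(I,name,[c[0],c[1],C[2]+np.pi/2],z,vw,pad=3)
            d=np.array(p[:2])-C[:2]; print(name,vw,np.round(p,3),'cradle xy',(d@u).round(1),(d@v).round(1),'dyaw',round(p[2]-C[2]-np.pi/2,3),round(cost,1))
    fit.mask=m0
E
python3 -c "
from meas import *
run(4,[577.5,-63.2,-.172],-5)"
```

```text
Traceback (most recent call last):
  File "meas.py", line 5, in run
    m0=fit.mask; fit.mask=fit.tubemask
       ^^^^^^^^
AttributeError: 'function' object has no attribute 'mask'
```

```bash
sed -i '/import fit as _f/d' fit.py; sed -i 's/^import fit$/import fit as F/; s/^from fit import \*/from h import */; s/fit\.mask/F.mask/g; s/fit\.tubemask/F.tubemask/; s/fit\.fit(/F.fit(/' meas.py
python3 -c "
from meas import *
run(4,[577.5,-63.2,-.172],-5)"
```

```text
thick ('scene',) [634.873 -65.905   1.414] cradle xy 57.0 7.2 dyaw 0.015 303.8
thick ('top',) [637.061 -74.988   1.397] cradle xy 60.7 -1.4 dyaw -0.001 44.1
thick ('scene', 'top') [636.225 -70.492   1.412] cradle xy 59.1 2.9 dyaw 0.013 367.0
thin ('scene',) [570.573 -57.488   1.396] cradle xy -7.8 4.4 dyaw -0.003 277.0
thin ('top',) [571.935 -64.402   1.393] cradle xy -5.3 -2.1 dyaw -0.005 29.9
thin ('scene', 'top') [571.922 -60.773   1.395] cradle xy -5.9 1.4 dyaw -0.004 320.7
```

```bash
python3 - <<'E'
from h import *
for y in(-.2,-.2+np.pi):
  for p in([470.6,377.2,120],[470.6,377.2,5],[520,-53,35]):
    q=solve_ik(p,D(y)); print(p,round(y,2),None if q is None else q.round(2))
E
```

```text
[470.6, 377.2, 120] -0.2 [ 0.55  0.51 -0.2   0.85  0.   -2.39]
[470.6, 377.2, 5] -0.2 [ 0.55  0.65 -0.3   0.62  0.   -2.39]
[520, -53, 35] -0.2 [-0.24  0.5  -0.51  0.57  0.    3.1 ]
[470.6, 377.2, 120] 2.94 [ 0.55  0.51 -0.2   0.85  0.    0.75]
[470.6, 377.2, 5] 2.94 [ 0.55  0.65 -0.3   0.62  0.    0.75]
[520, -53, 35] 2.94 [-0.24  0.5  -0.51  0.57  0.   -0.04]
```

```bash
python3 - <<'E'
from h import *
y=-.2+np.pi
bot.grip(0.95)
bot.move_ptp([470.6,377.2,110],D(y));st()
bot.movel([470.6,377.2,5],max_speed=110);st()
bot.grip(0.2,effort=50);st()
bot.movel([470.6,377.2,130]);st()
yc=-.172; u=np.array([np.cos(yc),np.sin(yc)])
t=np.array([577.5,-63.2])+(-53-6)*u
bot.move_ptp([*t,130],D(yc+np.pi));st()
bot.movel([*t,55],max_speed=90);st()
for n in("scene","top"): cv2.imwrite(f"pics/{n}5.png",imaging.capture(n))
a=cv2.imread('pics/scene5.png');b=cv2.imread('pics/top5.png')
cv2.imwrite('pics/c5.png',np.hstack([crop(a,270,150,390,270,4),crop(b,300,140,380,260,4)]))
E
```

```text
t 25.0 tcp [470.7 377.  110.2] F [-0.8 -0.9 -0.4] op 0.948
 t 26.11 tcp [471.2 377.5   5.7] F [-0.7 -0.7  0.1] op 0.947
 t 26.5 tcp [471.2 377.5   5.9] F [-0.4 -0.5  5.4] op 0.573
 t 27.48 tcp [469.8 376.7 128.8] F [-0.8 -0.2 -2.6] op 0.573
 t 29.07 tcp [519.5 -52.3 129.9] F [-0.  -0.  -2.6] op 0.577
 t 30.06 tcp [519.9 -53.2  55.5] F [-0.6 -0.2 -2.6] op 0.577
```

View pics/c5.png

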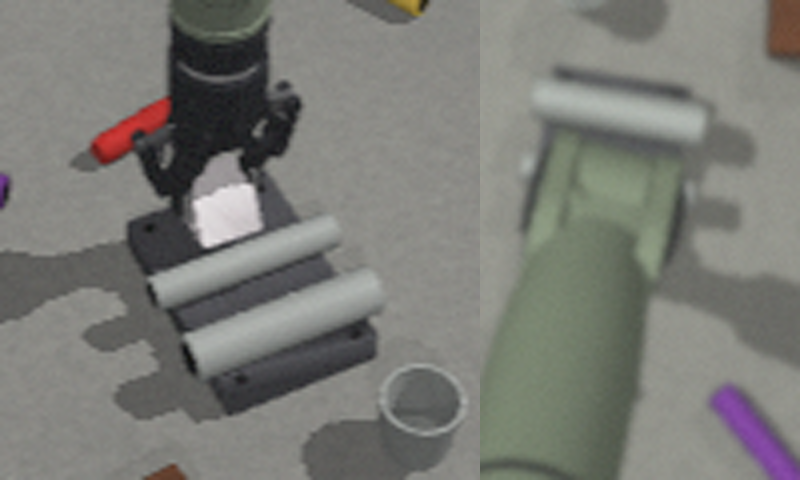

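```bash
python3 - <<'E'
from h import *
yc=-.172; u=np.array([np.cos(yc),np.sin(yc)]);C=np.array([577.5,-63.2])
t=C-59*u
print(bot.movel([*t,31],max_speed=20,threshold=3));s=st();z=s['tcp_pos'][2]
t=C-30*u
print(bot.movel([*t,z],max_speed=30,threshold=7));s=st();print((s['tcp_pos'][:2]-C)@u)
t=C-13*u
print(bot.movel([*t,z],max_speed=15,threshold=7));s=st();print((s['tcp_pos'][:2]-C)@u)
for n in("scene","top"): cv2.imwrite(f"pics/{n}6.png",imaging.capture(n))
a=cv2.imread('pics/scene6.png')
cv2.imwrite('pics/c6.png',crop(a,280,160,390,270,5))
E
```

```text
True
 t 31.05 tcp [519.2 -53.1  35.9] F [-0.1  0.3  4.7] op 0.574
True
 t 31.32 tcp [519.2 -53.1  35.9] F [-0.6 -0.5  4.6] op 0.576
-59.20171588179472
True
 t 31.9 tcp [519.2 -53.1  36. ] F [-0.5 -0.   4.2] op 0.577
-59.18610038804622
```

View pics/c6.png

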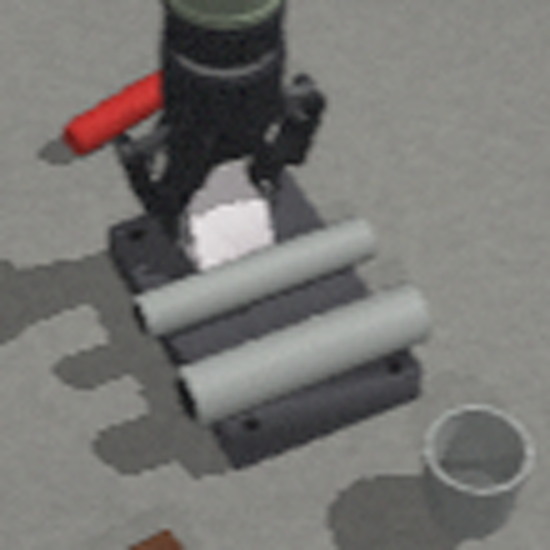

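```bash
python3 - <<'E'
from h import *
yc=-.172; u=np.array([np.cos(yc),np.sin(yc)]);C=np.array([577.5,-63.2])
t=C-59.2*u
bot.movel([*t,36.8],max_speed=15);st()
t=C-45*u
bot.movel([*t,36.8],max_speed=25);s=st();print((s['tcp_pos'][:2]-C)@u)
t=C-12*u
print(bot.movel([*t,36.8],max_speed=20,threshold=8));s=st();print((s['tcp_pos'][:2]-C)@u)
for n in("scene","top"): cv2.imwrite(f"pics/{n}7.png",imaging.capture(n))
a=cv2.imread('pics/scene7.png')
cv2.imwrite('pics/c7.png',crop(a,280,160,390,270,5))
E
```

```text
t 32.25 tcp [518.5 -52.9  36.3] F [-0.6  0.4 -1.7] op 0.577
 t 32.97 tcp [533.1 -55.5  36.7] F [ 0.2  0.  -2.1] op 0.576
-45.072335343120486
True
 t 34.17 tcp [556.5 -59.7  36.1] F [-0.8  0.6  5.5] op 0.576
-21.26767320656741
```

View pics/c7.png

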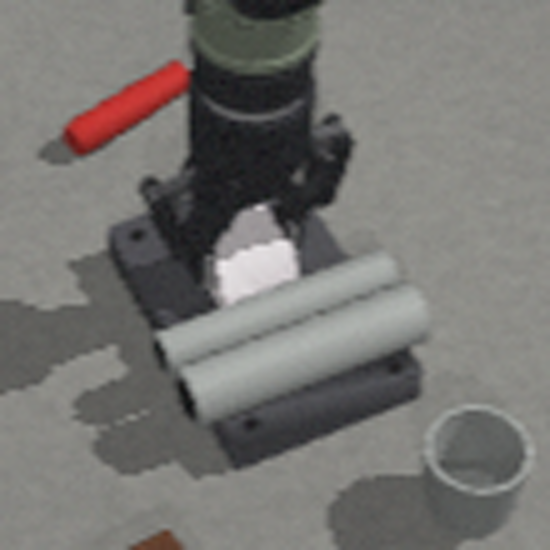

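```bash
python3 - <<'E'
from h import *
yc=-.172; u=np.array([np.cos(yc),np.sin(yc)]);C=np.array([577.5,-63.2])
bot.movel([*(C-21.3*u),36.6],max_speed=15);st()
print(bot.movel([*(C-12*u),36.6],max_speed=10,threshold=6));s=st();print((s['tcp_pos'][:2]-C)@u)
for n in("scene","top"): cv2.imwrite(f"pics/{n}8.png",imaging.capture(n))
a=cv2.imread('pics/scene8.png')
cv2.imwrite('pics/c8.png',crop(a,300,185,390,260,8))
E
```

```text
t 34.57 tcp [556.4 -59.5  36.3] F [-0.2 -0.1 -0.6] op 0.573
True
 t 34.95 tcp [556.5 -59.5  36.2] F [-0.1 -0.5  5.6] op 0.576
-21.288103537517063
```

View pics/c8.png

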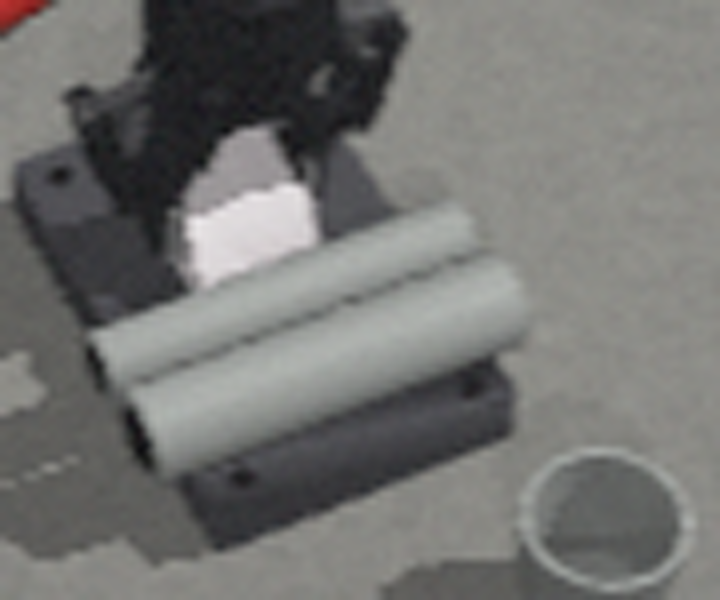

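```bash
python3 - <<'E'
from h import *
yc=-.172; u=np.array([np.cos(yc),np.sin(yc)]);C=np.array([577.5,-63.2])
bot.movel([*(C-21.3*u),37.2],max_speed=15);st()
for d in(-20.5,-19.5,-18.5):
    r=bot.movel([*(C+d*u),37.2],max_speed=8,threshold=14);s=st();print(d,r,(s['tcp_pos'][:2]-C)@u, s['contact_force'][:2]@u)
    if r or s['contact_force'][:2]@u<-5: break
E
```

```text
t 35.37 tcp [556.1 -59.4  36.7] F [ 0.1  0.4 -2.6] op 0.575
 t 35.62 tcp [556.5 -59.5  36.7] F [-1.6 -0.  -2.4] op 0.577
-20.5 False -21.317095968831044 -1.5806699355349645
 t 35.89 tcp [556.7 -59.6  36.6] F [-5.4 -0.1 -3. ] op 0.575
-19.5 False -21.082417827577547 -5.282566192332755
```

```bash
python3 - <<'E'
from h import *
yc=-.172; u=np.array([np.cos(yc),np.sin(yc)]);C=np.array([577.5,-63.2])
print(bot.movel([*(C-19.3*u),34.5],max_speed=6,threshold=3));s=st();print((s['tcp_pos'][:2]-C)@u)
bot.grip(0.75);st()
bot.dwell(.2)
p=s['tcp_pos']
bot.movel([*p[:2],160],max_speed=100);st()
bot.move_ptp([400,250,220],D(yc+np.pi));st()
for n in("scene","top"): cv2.imwrite(f"pics/{n}9.png",imaging.capture(n))
a=cv2.imread('pics/scene9.png');b=cv2.imread('pics/top9.png')
cv2.imwrite('pics/c9.png',np.hstack([crop(a,300,185,390,260,5),crop(b,300,145,370,220,5)]))
cv2.imwrite('pics/f9.png',a)
from meas import run
run(9,[577.5,-63.2,-.172],25)
E
```

```text
True
 t 36.12 tcp [556.5 -59.5  36.3] F [ 0.8 -0.   4.3] op 0.574
-21.291150586847774
 t 36.42 tcp [553.6 -58.8  34.6] F [-0.5  0.2  0.4] op 0.751
 t 38.02 tcp [556.  -59.4 159.3] F [ 0.2  0.1 -0.7] op 0.751
 t 39.34 tcp [400.6 249.5 219.8] F [ 0.1 -0.4 -0.2] op 0.748
thick ('scene',) [620.018 -63.822   1.271] cradle xy 42.0 6.7 dyaw -0.128 285.0
thick ('top',) [621.168 -71.776   1.479] cradle xy 44.5 -1.0 dyaw 0.08 176.4
thick ('scene', 'top') [624.098 -68.359   1.373] cradle xy 46.8 2.9 dyaw -0.025 494.9
thin ('scene',) [622.474 -66.116   1.191] cradle xy 44.8 4.8 dyaw -0.208 468.6
thin ('top',) [610.911 -70.796   1.355] cradle xy 34.2 -1.8 dyaw -0.044 301.8
thin ('scene', 'top') [613.375 -68.29    1.327] cradle xy 36.2 1.1 dyaw -0.072 793.8
```

View pics/c9.png

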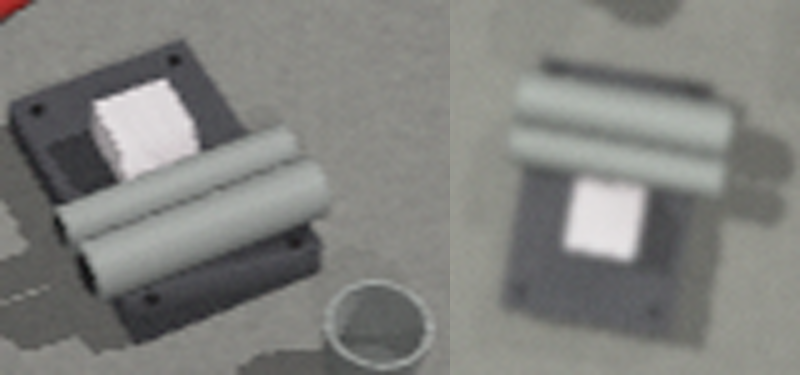

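View pics/f9.png

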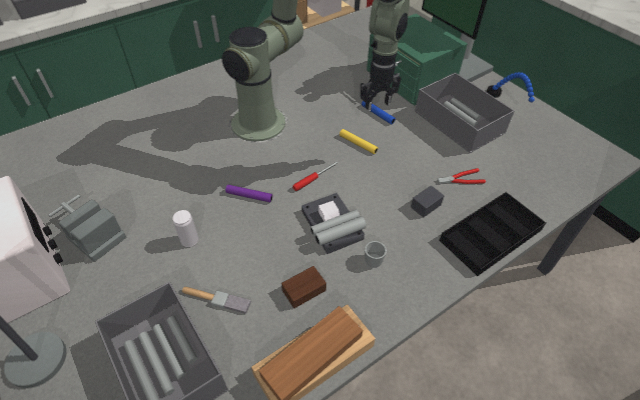

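The tubes and chock look right. But the arm sprang back about 3 mm when it released, so the chock may have followed it. I'll push the chock up lightly from behind with the jaws shut, then check.

```bash
python3 - <<'E'
from h import *
yc=-.172; u=np.array([np.cos(yc),np.sin(yc)]);C=np.array([577.5,-63.2])
bot.grip(0.0,effort=40)
bot.move_ptp([*(C-75*u),150],D(yc+np.pi));st()
bot.movel([*(C-75*u),40],max_speed=100);st()
r=bot.movel([*(C-40*u),40],max_speed=10,threshold=4);s=st();print(r,(s['tcp_pos'][:2]-C)@u,s['contact_force'][:2]@u)
E
```

```text
t 41.3 tcp [503.6 -49.5 150.2] F [0.7 0.5 1.2] op 0.001
 t 42.55 tcp [504.1 -50.5  40.6] F [-0.4  0.3 -0.1] op -0.002
 t 44.6 tcp [523.4 -53.9  39.5] F [ 0.6 -0.3 -0.2] op 0.003
True -54.85527995075515 0.6817520967822777
```

```bash
python3 - <<'E'
from h import *
yc=-.172; u=np.array([np.cos(yc),np.sin(yc)]);C=np.array([577.5,-63.2])
for d in (-54.5,-53.5,-52.5):
    r=bot.movel([*(C+d*u),40],max_speed=8,threshold=10);s=st();f=s['contact_force'][:2]@u;print(r,(s['tcp_pos'][:2]-C)@u,f)
    if r or f<-4: break
p=s['tcp_pos']
bot.movel([*(C-75*u),40],max_speed=40)
bot.movel([*(C-75*u),160],max_speed=120)
bot.move_ptp([400,250,220],D(yc+np.pi));st()
I={n:imaging.capture(n) for n in("scene","top")}
for n in I: cv2.imwrite(f"pics/{n}10.png",I[n])
from fit import *
for k in(9,10):
    J={n:cv2.imread(f'pics/{n}{k}.png') for n in I}
    q,c=fit(J,'chock',[*(C-13.7*u),yc],30,('top',),pad=3)
    d=np.array(q[:2])-C;print('chock',k,np.round(q,3),d@u,d@[-u[1],u[0]],c)
cv2.imwrite('pics/c10.png',np.hstack([crop(I['scene'],300,185,390,260,5),crop(I['top'],300,145,370,220,5)]))
E
```

```text
t 44.88 tcp [523.7 -53.8  39.9] F [ 0.1  0.1 -0.1] op 0.001
False -54.55759854542282 0.05192656882203103
 t 45.15 tcp [523.9 -53.9  39.8] F [-3.6 -0.3  3.3] op 0.003
False -54.41400881524095 -3.454300494638647
 t 45.42 tcp [524.  -54.   39.7] F [-5.7  1.   3.6] op -0.004
False -54.26411592968538 -5.825675348948304
 t 48.51 tcp [400.4 249.4 219.6] F [ 0.  -0.9 -0.1] op -0.0
chock 9 [ 5.59962e+02 -6.15140e+01 -1.75000e-01] -17.568139583702383 -1.3405218403488461 18.970859542272414
chock 10 [ 5.60344e+02 -6.15530e+01 -1.57000e-01] -17.18476531982433 -1.3140570044366253 19.405843031564864
```

View pics/c10.png

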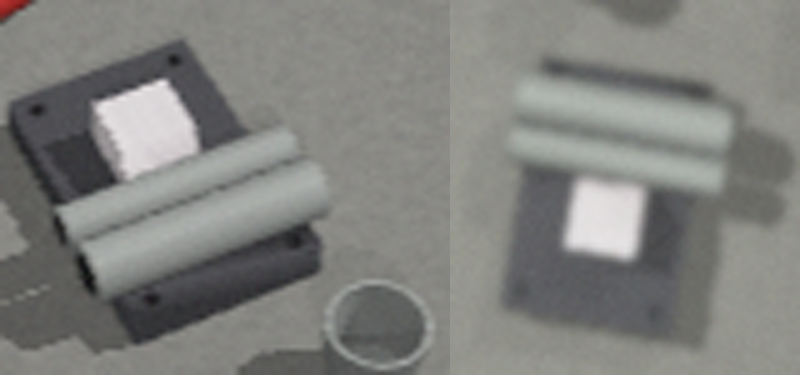

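The push met 6 N and the chock moved less than 1 mm, so it is jammed up. Last, I'll fit both tubes jointly to check the gap between them and that they are parallel.

```bash
python3 - <<'E'
import fit as F; from fit import *
C=np.array([577.5,-63.2]);yc=-.172;u=np.array([np.cos(yc),np.sin(yc)]);v=np.array([-u[1],u[0]])
img=cv2.imread('pics/top10.png');win=(296,140,374,198)
O=tubemask(img)[win[1]:win[3],win[0]:win[2]]
g=img.mean(2)[win[1]:win[3],win[0]:win[2]]
W=np.ones_like(O)
# ignore chock
c=render('top','chock',[*(C-17*u),yc],30,win)[0]; W[c>.02]=0
def f(p):
    T=np.maximum(*[render('top',n,[*(C+p[i]*u+p[i+1]*v),yc+np.pi/2+p[i+2]/100],z,win)[0] for n,i,z in(('thick',0,42),('thin',3,45))])
    return (W*(T-O)**2).sum()
for s in range(3):
    p0=np.array([60,0,0,25,0,0.])+np.random.default_rng(s).normal(0,1.5,6)
    r=minimize(f,p0,method='Nelder-Mead',options=dict(initial_simplex=np.vstack([p0]+[p0+3*e for e in np.eye(6)]),maxiter=1500,xatol=.03,fatol=.01))
    print(r.x.round(1),round(r.fun,1),'sep',(r.x[0]-r.x[3]).round(1))
cv2.imwrite('pics/d10.png',crop(img,296,140,374,220,8)[:600])
E
```

```text
[57.9 -1.6 -0.1 27.4 -2.1 -0.1] 18.0 sep 30.4
[57.8 -1.3  0.5 27.5 -2.1 -0.4] 18.1 sep 30.3
[57.9 -1.5  0.  27.3 -2.2  0. ] 18.0 sep 30.6
```

View pics/d10.png

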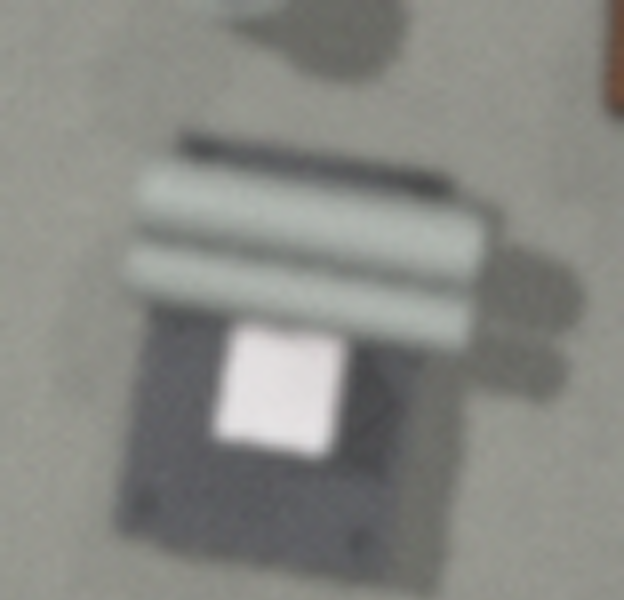

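```bash
python3 - <<'E'
from h import *
st();print(bot.sign_off())
E
```

```text
t 48.61 tcp [400.6 249.  219.6] F [-0.1 -0.3  0.4] op -0.0
the job is handed in; nothing more can be done
None
```

I finished the job and handed it in at 48.6 s of the 72 s allowed. Sign-off gives no verdict.

**What I did:** I laid the thick tube in the V-groove, then set the thin tube on the deck about 30 mm short of it. I set the chock behind the thin tube and pushed it forward until all three touched. After letting go, I nudged the chock once more from behind with the jaws shut, because the arm had sprung back about 3 mm at release.

**What the last checks showed:**
- **Snug:** the final nudge reached about 6 N with under 1 mm of movement. The contact put the chock's back near x = −44 mm on the cradle, where −43.7 is nominal.
- **Tubes:** in the last pictures they lie parallel to within about 0.01 rad, centred to about 2 mm, and look to be touching.
- **Chock:** it is square to within about 0.02 rad and within 2 mm of mid-length.
- **Other things on the bench:** by eye, none of them moved; I did not measure this.

**Checks that disagreed:**
- The last joint image fit put the tube axes about 30 mm apart. Touching tubes would be 35 mm apart, and closer is not possible, so I put it down to the shaded line between them. The separate tube fits just before it also failed, for the same sort of reason.
- The image fit put the chock about 3.5 mm further back than the nudge did, probably because the thin tube hides its nose. I trusted the contact result.
- Two early pushes stopped at once when the force limit tripped, probably because the chock's sole was dragging on the deck. I raised it slightly and carried on.

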